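# Find the hidden release notch of a printing-plate case

### The arm

A 6-joint arm with a two-finger parallel gripper is mounted at the origin on the work surface. World frame = base frame: x ahead of the robot, y to its left, z up, the work surface at z = 0. Lengths are in m, angles in rad, forces in N, time in s.
With the tool pointing down it reaches from about 0.375 to 0.975 m from the base axis. Payload 3.8 kg.
Tool frame: the origin (TCP) lies midway between the tips of the shut fingers; the grasp point (between the pads) lies 19 mm behind it; z points along the fingers, y is the line along which they close (so a half turn about z gives the same grasp; the last joint's range is limited). The gripper opens to 85 mm and grips with 20 to 120 N. Pads are 22 mm wide; open, the fingers measure 114 mm over their backs; the gripper's body (76 mm by 85 mm) begins 54 mm behind the grasp point. The pads swing forward as they close: fully open they stand 13 mm farther back than shut.
Start: joints at [-1.326, 0.264, 1.604, -0, 1.274, -0.037], TCP at [0.188, -0.648, 0.205] pointing down, gripper open.
Joint ranges: [-2.63, 2.63], [-0.94, 2.18], [0.31, 2.57], [-1.31, 4.45], [0, 2.66], [-2.55, 2.55]. Speed limits (rad/s): [2.57, 2.57, 3.14, 3.14, 3.14, 3.14].

### API

Orientations are given as a rotation vector (axis times angle).
In Python, from workcell import read_state, vision, ticket gives the robot as it stands. The module is installed in compiled form; this text tells all that it offers.
- The arm moves only by the tool jog_arm, never from a script. Its arguments are lists of equal length, an entry for each row: "turn": the turn, a rotation vector about the tool's x, y, z in rad, a list of three; "delta_pos": the shift along the tool's x, y, z in m, a list of three; "gripper": the finger opening in m, from 0 to 0.0854. In form: {"turn": [[rx, ry, rz], ...], "delta_pos": [[dx, dy, dz], ...], "gripper": [gripper, ...]}. A call has 1 to 20 rows; each row shifts and turns the commanded pose from where the row before left it, along the tool's axes as they then stand; what a row does not reach is not made up. A row lasts 1/12 s, in which the tool goes at most 41.7 mm and 7.16 degrees, less where a joint would pass 70% of its speed; a pose out of reach is approached as far as the arm can. A call with a gripper value outside its range is refused whole. The fingers move at their own pace and stop on an object; "grip_force" is the grip in N (left out, the last holds). Time passes only in rows, so rows that do not move let the fingers close. It gives the time, the measured TCP pose, the force, the opening and the grip force at its end, in the units of the state.
- read_state(): the state, without advancing time (a new reading comes with each control period).
- vision.read_camera(name): name is "scene" or "top"; returns the picture (400x640x3 uint8, red, green, blue); there is no depth.
- vision.calibration(name): a dict with "vfov" (degrees; the focal length in pixels is half the picture's height over the tangent of half this angle, whatever the lens; pixels are square), "cx", "cy" (the principal point, pixels), "R" (3x3) and "t" (3): a world point X has camera coordinates R X + t. Camera axes: x right, y down, z forward; pixel columns grow to the right and rows downward; lengths in m; the calibration is good to about 2 mm. A picture is of the moment at which its call begins. calibration takes no time and is no camera call.
- ticket.finish_job(): hands the job in; it is judged then, once.
The state is a dict: "time": time; "q": joint angles; "joint_vel": joint speeds; "joint_torque": joint torques, N m; "tool_pos": TCP position; "tcp_rot": TCP orientation; "wrist_force": force on the tool from outside, world axes, zero at the start; "torque": the same for the moment, N m; "width": opening from 0.0 (shut) to 1.0 (fully open); "grip_force": force on a finger pad.
Only numpy, scipy, OpenCV 4.12 (cv2) and the standard library are available. Lean on these libraries where they do the work, as an engineer would, in place of code of your own. Each camera call takes 0.05 s, during which the arm holds its last target. There are 200 camera calls.

### The job

Open the plate case by its hidden release: put a fingertip lightly against the orange end of the case's front edge, slide it gently along the black edge until it drops into the notch, then push inside the notch until the release is fully home and the lid pops ajar. Do not push or pry at the lid itself with the fingers, leave the mug, bottle and ink tin where they stand, and finish with the hand clear of everything.

Things in the scene. Friction and masses are not known exactly. Their poses are not given: they have to be found in the camera images.
- case: Flat grey plate case fixed to the bench, 240 mm deep (x) by 400 mm wide (y), lid top at 42 mm. Origin: centre of its underside, on the bench; x runs from the front edge (facing the robot, at x = -120 mm) to the hinge at the back, z up. The front edge along y: grey 200 to 140 mm, orange 140 to 100, black 100 to -100, grey -100 to -200; orange and grey stand 0.6 mm proud of the black.
- edge_mid (a point): Middle of the black front edge, at its top, 36 mm above the bench; axes as the case. The edge is an upright face, 3 to 36 mm high; the 3 mm black base sheet reaches 20 mm ahead of it. One black notch, 40 mm wide, is cut through its whole height, open to front and top, its centre anywhere within 50 mm left or right of here (not reported). The release plate lies 7 mm deep in the notch.
- start_mark: Orange start block, 40 mm of the front edge at its left (case +y) end, 27 mm deep, part of the case. Origin: centre of its underside, 3 mm above the bench and 13.6 mm behind its front face; axes as the case.
- latch (a joint): Release plate inside the notch: 0 as found, 0.008 m fully home. It is pushed along the case's +x; takes about 5 to 6 N, stays where it is left, and raises the lid as it goes.
- lid: Aluminium lid with a blue panel, 214 mm deep by 400 mm wide and 5 mm thick, hinged at the case's back. Origin: on the hinge line, middle of its width, at its underside; x along the case's x when shut. Flat when shut; tilts by 0.10 rad (front 21 mm up) when the release is home. Its front lip lies 26 mm behind the front edge.
- mug_mid (a point): White mug, 80 mm wide with a handle, 90 mm tall, loose; the point is its centre, half-way up.
- bottle_mid (a point): Clear bottle, 64 mm diameter, 170 mm tall, loose; the point is its centre, half-way up.
- ink_tin_mid (a point): Small red-banded ink tin, 72 mm diameter, 60 mm tall, loose; the point is its centre, half-way up.

How it is judged:
On the way, in this order (a step that is already met when the one before it is completed fails the run):
1. a fingertip rests against the orange end of the edge (contact force between the fingers and start_mark above 0.3 N and value of joint latch below 0.001 m), for 0.1 s.
2. the fingertip, off the orange block, touches the black edge on its way (contact force between the fingers and anything else above 0.3 N and contact force between the fingers and start_mark below 0.1 N and y of the grasp point in the frame of case between -0.13 and 0.13 m and z of the grasp point in the frame of case below 0.08 m and value of joint latch below 0.0005 m), for 0.2 s.
3. the release inside the notch is pushed home (value of joint latch above 0.0068 m), for 0.1 s.
At the end, for the whole second after the job is handed in: The release plate is at least 6.5 of its 8 mm home, the lid stands ajar by at least 0.075 rad and at rest, and the mug, bottle and tin are within 20 mm of where they stood (value of joint latch above 0.0065 m and angle between lid's own z axis and vertical above 0.075 rad and angular speed of lid below 0.05 rad/s and distance of each of mug_mid, bottle_mid, ink_tin_mid from where it was at the start of the episode below 0.02 m); the robot touches nothing.
It fails at once if the lid is touched or prised with the fingers (over 3 N) (contact force between the fingers and lid above 3 N).
It fails at once if the mug, bottle or ink tin is moved or lifted (over 20 mm) (distance of any of mug_mid, bottle_mid, ink_tin_mid from where it was at the start of the episode above 0.02 m).
It fails at once if the fingers press hard on anything (over 30 N) (contact force between the fingers and anything else above 30 N).
It also fails if it takes over 53 s, if anything falls off the work surface, if the arm or the gripper's body presses on something with over 40 N, if the wrist force passes 120 N, or if a joint passes its speed limit or range.

## Working session

There is one attempt and no reset: what is moved stays moved. The work goes in short steps, Python scripts to look and compute and a tool call to move; the robot and the scene stay as the last step left them, time stands still between calls to the robot, and variables do not carry over. Pictures are saved under pics/ and viewed, at most 10 in all, crops included, and the job is handed in when it is done.

Besides the shell and the picture viewer there is one more tool, called after "Request:" by a JSON object that holds its "fn" and its "kwargs". jog_arm: Moves the arm, as the interface text tells. Its arguments: {"type":"object","properties":{"turn":{"type":"array","items":{"type":"array","items":{"type":"number"}}},"delta_pos":{"type":"array","items":{"type":"array","items":{"type":"number"}}},"gripper":{"type":"array","items":{"type":"number"}},"grip_force":{"type":"number"}},"required":["turn","delta_pos","gripper"]}

```bash
mkdir -p pics; python3 - <<'E'
from workcell import read_state, vision
import cv2,json
s=read_state();print(s)
for n in("scene","top"):
    im=vision.read_camera(n);cv2.imwrite(f"pics/{n}0.png",im[:,:,::-1]);print(n,vision.calibration(n))
E
```

```text
{'time': 0.0, 'q': array([-1.32593837e+00,  2.64771942e-01,  1.60542522e+00,  3.33627770e-06,
        1.27371030e+00, -3.69127343e-02]), 'joint_vel': array([-0.00183275, -0.00038865,  0.00082507, -0.00010662,  0.00099514,
       -0.00073362]), 'joint_torque': array([-4.50578618e-04, -5.15112197e+01, -3.67312181e+01,  6.50206698e-05,
        1.28472914e-02,  1.44595691e-05]), 'tool_pos': array([ 0.1874804 , -0.64758667,  0.2041218 ]), 'tcp_rot': array([-3.10818633e+00, -4.40816775e-01,  3.72117145e-04]), 'wrist_force': array([ 0.48410448, -0.75498769,  0.94167879]), 'torque': array([-0.03796115,  0.03646295, -0.0246482 ]), 'grip_force': 0.0, 'width': 1.001160051249148}
scene {'vfov': 49.24379504439193, 'cx': 319.7268746760761, 'cy': 196.40260270473996, 'R': array([[ 0.59629386,  0.802725  , -0.00813678],
       [ 0.59777847, -0.45077167, -0.66292216],
       [-0.53581202,  0.39043242, -0.74864411]]), 't': array([-0.35504444, -0.30100469,  1.41929419])}
top {'vfov': 57.327890913470036, 'cx': 313.17463489273257, 'cy': 195.23899932581278, 'R': array([[-0.02087102, -0.9997808 ,  0.0016605 ],
       [-0.97758603,  0.02005961, -0.20957854],
       [ 0.2094993 , -0.0059974 , -0.97779041]]), 't': array([0.01729311, 0.61462818, 0.71867463])}
```

View pics/top0.png

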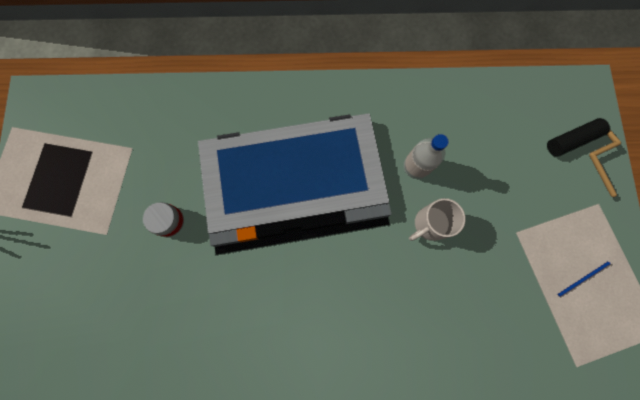

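View pics/scene0.png

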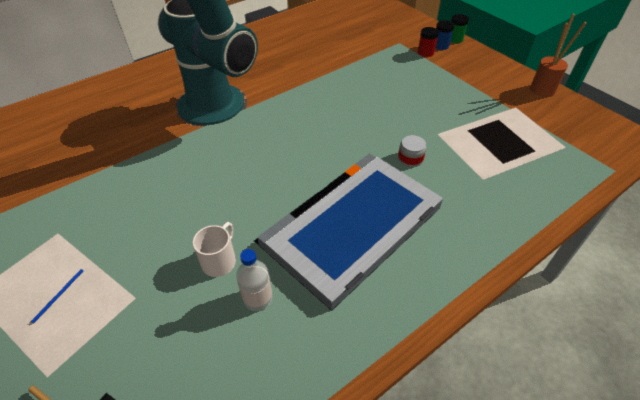

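```bash
cat > h.py <<'E'
import numpy as np,cv2
from workcell import vision,read_state
def cast(n,uv,z):
    c=vision.calibration(n);f=200/np.tan(np.radians(c["vfov"]/2));R=np.array(c["R"]);t=np.array(c["t"])
    uv=np.atleast_2d(uv).astype(float);d=np.c_[(uv[:,0]-c["cx"])/f,(uv[:,1]-c["cy"])/f,np.ones(len(uv))]@R
    o=-R.T@t;return o+d*((z-o[2])/d[:,2])[:,None]
def proj(n,X):
    c=vision.calibration(n);f=200/np.tan(np.radians(c["vfov"]/2))
    p=np.atleast_2d(X)@np.array(c["R"]).T+c["t"];return p[:,:2]/p[:,2:]*f+[c["cx"],c["cy"]]
E
python3 - <<'E'
from h import *
np.set_printoptions(precision=4,suppress=True)
for n in("top","scene"):
    im=cv2.imread(f"pics/{n}0.png");h=cv2.cvtColor(im,cv2.COLOR_BGR2HSV)
    b=cv2.inRange(h,(100,150,60),(125,255,255));o=cv2.inRange(h,(5,200,150),(18,255,255))
    for nm,m,z in(("blue",b,.042),("or",o,.036)):
        cs,_=cv2.findContours(m,0,1)
        if nm=="or":
            cs=[c for c in cs if cv2.contourArea(c)>20 and 200<c[:,0,0].mean()<450 and c[:,0,1].mean()>140]
        c=max(cs,key=cv2.contourArea)
        q=cv2.approxPolyDP(cv2.convexHull(c),0.03*cv2.arcLength(c,True),True)[:,0]
        print(n,nm,q.tolist(),c[:,0].mean(0));P=cast(n,q,z);print(P,P.mean(0))
        for i in range(len(P)):
            d=P[i]-P[i-1];print(np.hypot(*d[:2]),np.degrees(np.arctan2(d[1],d[0])))
im=cv2.imread("pics/top0.png")[105:260,190:400];cv2.imwrite("pics/c.png",cv2.resize(im,None,fx=3.8,fy=3.8,interpolation=2))
E
```

```text
top blue [[354, 129], [366, 189], [225, 212], [218, 151]] [290.6357 170.603 ]
[[ 0.7734 -0.0926  0.042 ]
 [ 0.6315 -0.1129  0.042 ]
 [ 0.5863  0.1978  0.042 ]
 [ 0.7267  0.2178  0.042 ]] [0.6795 0.0525 0.042 ]
0.31384198219596066 -81.43223631064438
0.14333330087742363 -171.8469510434652
0.3139552544898944 98.28152613851245
0.14176573758870475 8.104265385855966
top or [[253, 227], [254, 236], [238, 239], [237, 230]] [245.52 233.12]
[[0.5529 0.1372 0.036 ]
 [0.5332 0.1347 0.036 ]
 [0.5275 0.1693 0.036 ]
 [0.5471 0.1719 0.036 ]] [0.5402 0.1533 0.036 ]
0.03523983384315648 -80.45205133894278
0.019825323315585026 -172.939863390709
0.03505737063227403 99.49015215611793
0.01978289793820155 7.5837066590619395
scene blue [[421, 199], [335, 278], [289, 240], [376, 171]] [355.2491 222.3472]
[[ 0.725   0.2176  0.042 ]
 [ 0.7742 -0.0915  0.042 ]
 [ 0.6316 -0.1146  0.042 ]
 [ 0.5841  0.1936  0.042 ]] [0.6787 0.0513 0.042 ]
0.14294517501996654 9.661598703232862
0.3130756225229278 -80.95448124222857
0.14447917940288443 -170.82489418134222
0.311869199428855 98.76224414086892
scene or [[359, 168], [352, 174], [346, 172], [354, 165]] [352.2593 169.7407]
[[0.5441 0.1693 0.036 ]
 [0.5502 0.1401 0.036 ]
 [0.5349 0.1322 0.036 ]
 [0.5272 0.166  0.036 ]] [0.5391 0.1519 0.036 ]
0.017213428970173413 11.248637231294186
0.029817601861089702 -78.22144334051826
0.01727175721295284 -152.51337324413
0.03465784492804397 102.74732390471699
```

View pics/c.png

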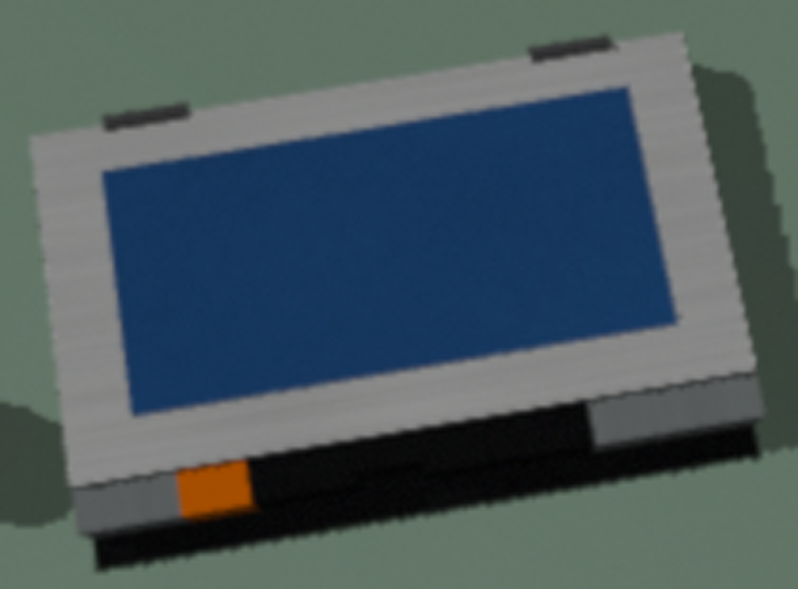

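```bash
python3 - <<'E'
from h import *
np.set_printoptions(precision=4,suppress=True)
off=np.array([190,105])
k=lambda a:(np.array(a,float)+.5)/3.8-.5+off
L=cast("top",k([[32,135],[683,33],[755,372],[70,487]]),.042)[:,:2]   # BL(y+),BR,FR,FL
M=np.array([[.12,.2],[.12,-.2],[-.094,-.2],[-.094,.2]])
z=(M-M.mean(0))@[1,1j];w=(L-L.mean(0))@[1,1j];s=(z.conj()*w).sum()
th=np.angle(s);R=np.array([[np.cos(th),-np.sin(th)],[np.sin(th),np.cos(th)]])
O=L.mean(0)-R@M.mean(0);print("yaw",np.degrees(th),"scale",abs(s)/(abs(z)**2).sum(),"O",O)
print("res",(L-O)@R-M)
print("notch/orange at z36",(cast("top",k([[360,480],[425,465],[178,520],[256,510],[590,403],[76,535],[762,415]]),.036)[:,:2]-O)@R)
st=read_state();print("tcp in case",(st["tool_pos"][:2]-O)@R)
print("mug,bottle,tin in case",(cast("top",[[440,218],[425,155],[163,220]],.06)[:,:2]-O)@R)
# contrast-stretched edge
im=cv2.imread("pics/top0.png")[215:260,245:350].astype(float)
im=np.clip(im*6,0,255).astype(np.uint8);cv2.imwrite("pics/d.png",cv2.resize(im,None,fx=7,fy=7,interpolation=2))
E
```

```text
yaw 8.371464958041498 scale 0.9959184482697663 O [0.6638 0.0498]
res [[ 0.     -0.0011]
 [-0.0001  0.0007]
 [ 0.0003  0.0013]
 [-0.0002 -0.001 ]]
notch/orange at z36 [[-0.1169  0.0364]
 [-0.1145 -0.0017]
 [-0.1222  0.142 ]
 [-0.124   0.0974]
 [-0.0948 -0.1019]
 [-0.121   0.2002]
 [-0.1182 -0.1988]]
tcp in case [-0.5727 -0.6207]
mug,bottle,tin in case [[-0.1476 -0.2959]
 [-0.0052 -0.2966]
 [-0.054   0.2857]]
```

View pics/d.png

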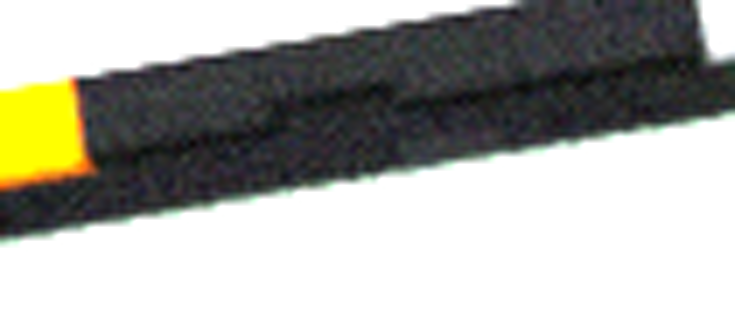

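Request:
{"fn": "jog_arm", "kwargs": {"turn": [[0, 0, 0.068], [0, 0, 0.0677], [0, 0, 0], [0, 0, 0], [0, 0, 0], [0, 0, 0], [0, 0, 0], [0, 0, 0], [0, 0, 0], [0, 0, 0], [0, 0, 0], [0, 0, 0], [0, 0, 0], [0, 0, 0], [0, 0, 0], [0, 0, 0], [0, 0, 0], [0, 0, 0], [0, 0, 0], [0, 0, 0]], "delta_pos": [[0, 0, 0], [0, 0, 0], [0.02, -0.03, 0], [0.02, -0.03, 0], [0.02, -0.03, 0], [0.02, -0.03, 0], [0.02, -0.03, 0], [0.02, -0.03, 0], [0.02, -0.03, 0], [0.02, -0.03, 0], [0.02, -0.03, 0], [0.02, -0.03, 0], [0.02, -0.03, 0], [0.02, -0.03, 0], [0.02, -0.03, 0], [0.02, -0.03, 0], [0.02, -0.03, 0], [0.02, -0.03, 0], [0.02, -0.03, 0], [0, 0, 0]], "gripper": [0, 0, 0, 0, 0, 0, 0, 0, 0, 0, 0, 0, 0, 0, 0, 0, 0, 0, 0, 0]}}

```text
time: 1.77
tool_pos: [0.4515, -0.0891, 0.2053]
tcp_rot: [-3.13, -0.238, -0.002]
wrist_force: [-0.2, -0.6, -0.2]
width: -0.003
grip_force: 0.0
```

```bash
cat > s.py <<'E'
from h import *
from scipy.spatial.transform import Rotation as Ro
np.set_printoptions(precision=4,suppress=True)
a=np.radians(8.371);R=np.array([[np.cos(a),-np.sin(a)],[np.sin(a),np.cos(a)]]);O=np.array([.6638,.0498])
s=read_state();T=Ro.from_rotvec(s["tcp_rot"]).as_matrix()
print(s["time"],"case",(s["tool_pos"][:2]-O)@R,"z",s["tool_pos"][2],"Fcase",s["wrist_force"][:2]@R,s["wrist_force"][2],"w",s["width"],"yaw",np.degrees(np.arctan2(T[1,0],T[0,0])),T[:,2])
E
python3 s.py
```

```text
1.7667 case [-0.2303 -0.1065] z 0.2052894861581017 Fcase [-0.314  -0.5919] -0.22525262895234488 w -0.0029946947009303424 yaw 8.68174324175699 [ 0.001  0.003 -1.   ]
```

Request:
{"fn": "jog_arm", "kwargs": {"turn": [[0, 0, 0.005], [0, 0, 0], [0, 0, 0], [0, 0, 0], [0, 0, 0], [0, 0, 0], [0, 0, 0], [0, 0, 0], [0, 0, 0], [0, 0, 0], [0, 0, 0], [0, 0, 0], [0, 0, 0], [0, 0, 0], [0, 0, 0], [0, 0, 0], [0, 0, 0]], "delta_pos": [[0.007, -0.0283, 0], [0.007, -0.0283, 0], [0.007, -0.0283, 0], [0.007, -0.0283, 0], [0.007, -0.0283, 0], [0.007, -0.0283, 0], [0.007, -0.0283, 0], [0.007, -0.0283, 0], [0, 0, 0.026], [0, 0, 0.026], [0, 0, 0.026], [0, 0, 0.026], [0, 0, 0.026], [0, 0, 0.026], [0, 0, 0.026], [0, 0, 0], [0, 0, 0]], "gripper": [0, 0, 0, 0, 0, 0, 0, 0, 0, 0, 0, 0, 0, 0, 0, 0, 0]}}

```text
time: 3.18
tool_pos: [0.4712, 0.1367, 0.0219]
tcp_rot: [3.133, 0.221, -0.008]
wrist_force: [0.2, 1.3, 0.0]
width: 0.003
grip_force: 0.0
```

```bash
python3 s.py; python3 -c "
from h import *
im=vision.read_camera('top')[150:300,160:370,::-1];cv2.imwrite('pics/e.png',cv2.resize(im,None,fx=3.5,fy=3.5))"
```

```text
3.1833 case [-0.1779  0.1141] z 0.021933948121833274 Fcase [0.4082 1.2974] 0.04441837216083139 w 0.0031170314659758284 yaw 8.068097902409164 [-0.0048 -0.0013 -1.    ]
```

View pics/e.png

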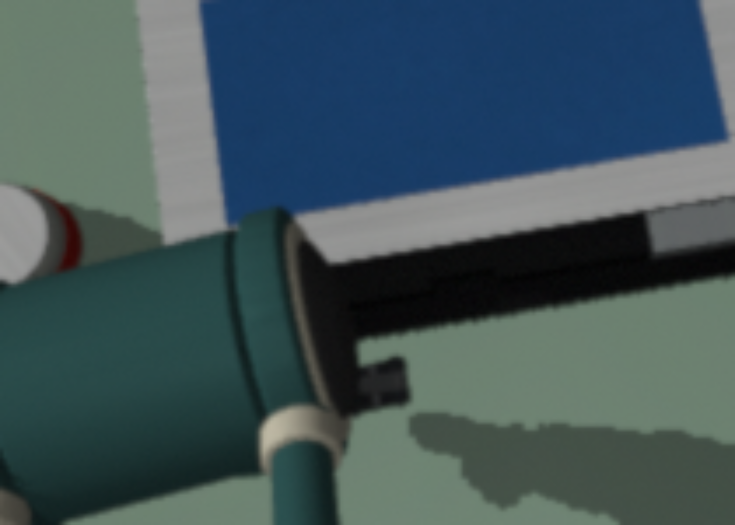

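Request:
{"fn": "jog_arm", "kwargs": {"turn": [[0, 0, -0.003], [0, 0, 0], [0, 0, 0], [0, 0, 0], [0, 0, 0], [0, 0, 0]], "delta_pos": [[0.015, -0.004, 0.002], [0.015, 0, 0.001], [0.008, 0, 0], [0.002, 0, 0], [0.001, 0, 0], [0, 0, 0]], "gripper": [0, 0, 0, 0, 0, 0]}}

```text
time: 3.73
tool_pos: [0.5135, 0.1475, 0.0213]
tcp_rot: [-3.133, -0.226, -0.001]
wrist_force: [0.6, -0.5, -0.9]
width: -0.002
grip_force: 0.0
```

```bash
python3 s.py
```

```text
3.7333 case [-0.1344  0.1185] z 0.021256344837947486 Fcase [ 0.5276 -0.6056] -0.8734328464329512 w -0.0023815874589170256 yaw 8.248708690107586 [ 0.0006  0.0001 -1.    ]
```

Creep on in 0.5 mm steps.

Request:
{"fn": "jog_arm", "kwargs": {"turn": [[0, 0, 0], [0, 0, 0], [0, 0, 0], [0, 0, 0], [0, 0, 0]], "delta_pos": [[0.0005, 0, 0], [0.0005, 0, 0], [0.0005, 0, 0], [0, 0, 0], [0, 0, 0]], "gripper": [0, 0, 0, 0, 0]}}

```text
time: 4.15
tool_pos: [0.5145, 0.1477, 0.0204]
tcp_rot: [3.133, 0.226, -0.0]
wrist_force: [-0.1, -0.5, 0.6]
width: 0.007
grip_force: 0.0
```

Request:
{"fn": "jog_arm", "kwargs": {"turn": [[0, 0, 0], [0, 0, 0], [0, 0, 0], [0, 0, 0]], "delta_pos": [[0.0005, 0, 0], [0.0005, 0, 0], [0, 0, 0], [0, 0, 0]], "gripper": [0, 0, 0, 0]}}

```text
time: 4.48
tool_pos: [0.5158, 0.1479, 0.0205]
tcp_rot: [-3.133, -0.226, 0.0]
wrist_force: [-0.1, -0.1, 0.4]
width: -0.003
grip_force: 0.0
```

Request:
{"fn": "jog_arm", "kwargs": {"turn": [[0, 0, 0], [0, 0, 0], [0, 0, 0], [0, 0, 0]], "delta_pos": [[0.0005, 0, 0], [0.0005, 0, 0], [0, 0, 0], [0, 0, 0]], "gripper": [0, 0, 0, 0]}}

```text
time: 4.82
tool_pos: [0.5168, 0.148, 0.0205]
tcp_rot: [-3.133, -0.226, 0.0]
wrist_force: [0.4, 0.5, -0.4]
width: -0.005
grip_force: 0.0
```

Request:
{"fn": "jog_arm", "kwargs": {"turn": [[0, 0, 0], [0, 0, 0], [0, 0, 0]], "delta_pos": [[0.0005, 0, 0], [0.0005, 0, 0], [0, 0, 0]], "gripper": [0, 0, 0]}}

```text
time: 5.07
tool_pos: [0.5179, 0.1482, 0.0205]
tcp_rot: [-3.133, -0.226, -0.0]
wrist_force: [-0.5, 0.4, 0.2]
width: 0.0
grip_force: 0.0
```

Request:
{"fn": "jog_arm", "kwargs": {"turn": [[0, 0, 0], [0, 0, 0], [0, 0, 0]], "delta_pos": [[0.0005, 0, 0], [0.0005, 0, 0], [0, 0, 0]], "gripper": [0, 0, 0]}}

```text
time: 5.32
tool_pos: [0.5189, 0.1483, 0.0205]
tcp_rot: [-3.133, -0.226, -0.0]
wrist_force: [0.8, 1.1, 0.5]
width: 0.003
grip_force: 0.0
```

Request:
{"fn": "jog_arm", "kwargs": {"turn": [[0, 0, 0], [0, 0, 0], [0, 0, 0]], "delta_pos": [[0.0005, 0, 0], [0.0005, 0, 0], [0, 0, 0]], "gripper": [0, 0, 0]}}

```text
time: 5.57
tool_pos: [0.5199, 0.1485, 0.0205]
tcp_rot: [-3.133, -0.226, -0.0]
wrist_force: [-1.1, -0.7, -1.3]
width: -0.005
grip_force: 0.0
```

Request:
{"fn": "jog_arm", "kwargs": {"turn": [[0, 0, 0], [0, 0, 0], [0, 0, 0]], "delta_pos": [[0.0005, 0, 0], [0.0005, 0, 0], [0, 0, 0]], "gripper": [0, 0, 0]}}

```text
time: 5.82
tool_pos: [0.5209, 0.1486, 0.0205]
tcp_rot: [-3.133, -0.226, -0.0]
wrist_force: [-0.3, 0.3, 0.3]
width: -0.001
grip_force: 0.0
```

Request:
{"fn": "jog_arm", "kwargs": {"turn": [[0, 0, 0], [0, 0, 0], [0, 0, 0]], "delta_pos": [[0.0005, 0, 0], [0.0005, 0, 0], [0, 0, 0]], "gripper": [0, 0, 0]}}

```text
time: 6.07
tool_pos: [0.5219, 0.1488, 0.0205]
tcp_rot: [-3.133, -0.226, -0.0]
wrist_force: [0.3, -0.4, -0.4]
width: -0.001
grip_force: 0.0
```

Request:
{"fn": "jog_arm", "kwargs": {"turn": [[0, 0, 0], [0, 0, 0], [0, 0, 0]], "delta_pos": [[0.0005, 0, 0], [0.0005, 0, 0], [0, 0, 0]], "gripper": [0, 0, 0]}}

```text
time: 6.32
tool_pos: [0.5228, 0.1489, 0.0205]
tcp_rot: [-3.133, -0.226, -0.0]
wrist_force: [0.3, -0.1, -0.5]
width: 0.003
grip_force: 0.0
```

Request:
{"fn": "jog_arm", "kwargs": {"turn": [[0, 0, 0], [0, 0, 0], [0, 0, 0]], "delta_pos": [[0.0005, 0, 0], [0.0005, 0, 0], [0, 0, 0]], "gripper": [0, 0, 0]}}

```text
time: 6.57
tool_pos: [0.5238, 0.1491, 0.0205]
tcp_rot: [-3.133, -0.226, -0.0]
wrist_force: [-0.3, 0.2, -0.5]
width: -0.001
grip_force: 0.0
```

```bash
python3 s.py; python3 -c "
from h import *
im=vision.read_camera('scene')[80:230,270:470,::-1];cv2.imwrite('pics/f.png',cv2.resize(im,None,fx=4,fy=4,interpolation=2))"
```

```text
6.5667 case [-0.124   0.1186] z 0.020495049553881622 Fcase [-0.3008  0.2407] -0.4568555603140109 w -0.0010011051008995036 yaw 8.257862755127395 [ 0.0001  0.     -1.    ]
```

View pics/f.png

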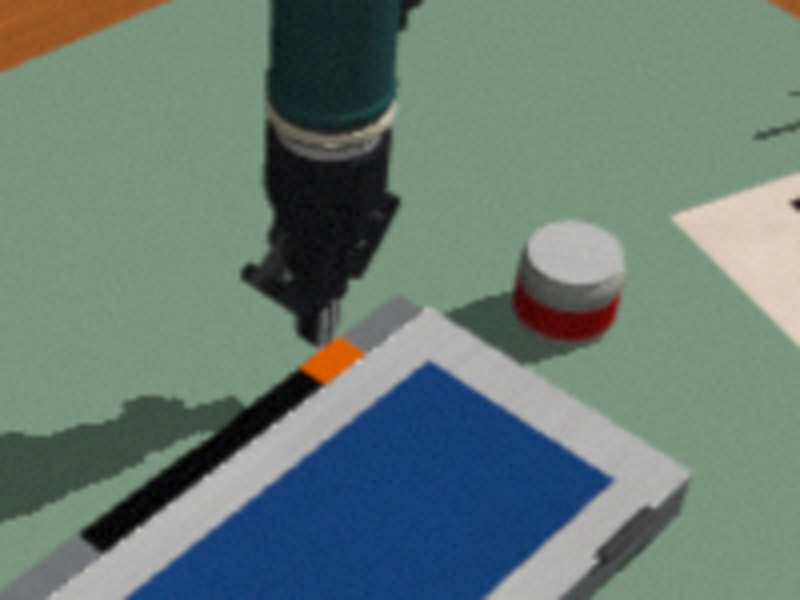

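Request:
{"fn": "jog_arm", "kwargs": {"turn": [[0, 0, 0], [0, 0, 0], [0, 0, 0]], "delta_pos": [[0.0005, 0, 0], [0.0005, 0, 0], [0, 0, 0]], "gripper": [0, 0, 0]}}

```text
time: 6.87
tool_pos: [0.5248, 0.1492, 0.0205]
tcp_rot: [-3.133, -0.226, -0.0]
wrist_force: [1.0, 0.3, 0.8]
width: -0.0
grip_force: 0.0
```

Request:
{"fn": "jog_arm", "kwargs": {"turn": [[0, 0, 0], [0, 0, 0], [0, 0, 0]], "delta_pos": [[0.0005, 0, 0], [0.0005, 0, 0], [0, 0, 0]], "gripper": [0, 0, 0]}}

```text
time: 7.12
tool_pos: [0.5258, 0.1493, 0.0205]
tcp_rot: [-3.133, -0.226, -0.0]
wrist_force: [0.1, 0.4, -0.1]
width: -0.001
grip_force: 0.0
```

```bash
python3 - <<'E'
from h import *
exec(open('s.py').read().split('\n',1)[1])
t=s["tool_pos"];n="scene"
W=lambda x,y,z:np.r_[O+R@[x,y],z]
c=lambda X:((proj(n,X)[0]-[270,80])+.5)*4-.5
for nm,X in(("tcp",t),("tcp+.03",t+[0,0,.03]),("tcp +11mm x z36",t+np.r_[R@[.011,0],.0155]),("or",W(-.12,.1,.036)),("or",W(-.12,.14,.036)),("or",W(-.094,.14,.036)),("black end",W(-.12,-.1,.036))):print(nm,c(X))
im=vision.read_camera('scene');cv2.imwrite('pics/g0.png',im[:,:,::-1]);x=im[130:200,310:400,::-1].astype(float)*2.2
cv2.imwrite('pics/g.png',cv2.resize(np.clip(x,0,255).astype(np.uint8),None,fx=8,fy=8,interpolation=2))
E
```

```text
7.1167 case [-0.122   0.1186] z 0.020512891270459375 Fcase [0.2001 0.4204] -0.08718841042613554 w -0.0005240365072566478 yaw 8.255801854708363 [ 0.0001  0.     -1.    ]
tcp [316.0599 367.1574]
tcp+.03 [317.9349 335.241 ]
tcp +11mm x z36 [329.2039 358.9759]
or [300.3518 366.3701]
or [340.7069 336.3636]
or [369.7091 355.4561]
black end [ 77.4944 532.0779]
```

View pics/g.png

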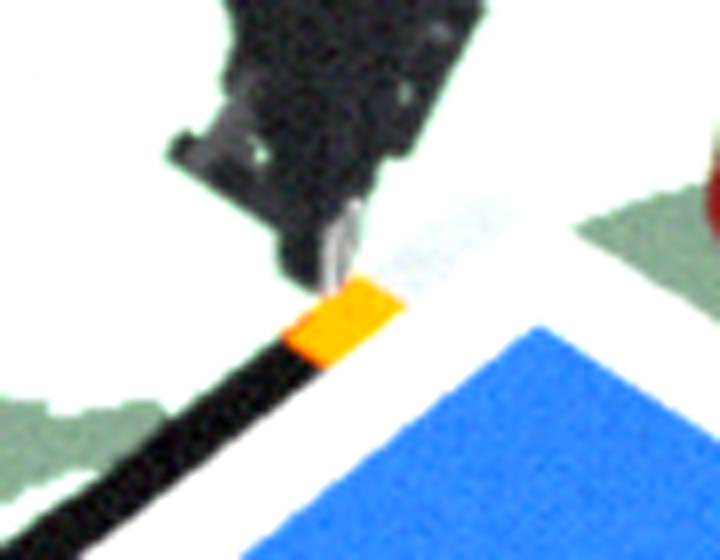

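```bash
python3 - <<'E'
from h import *
exec(open('s.py').read().split('\n',1)[1])
W=lambda x,y,z:np.r_[O+R@[x,y],z]
print("top e.png, then scene g.png: corners of -y face bottom (back,front), +y front")
for z in(.0,.02,.04,.06,.08):
    A=[((proj("top",W(-.178+a,.1141+b,z))[0]-[160,150]+.5)*3.5-.5).round() for a,b in((-.011,-.0145),(.011,-.0145),(.011,.0145))]
    B=[((proj("scene",W(-.122+a,.1186+b,z))[0]-[310,130]+.5)*8-.5).round() for a,b in((-.011,-.0145),(.011,-.0145),(.011,.0145))]
    print(z,A,B)
im=vision.read_camera('top')
x=im[195:275,200:310,::-1].astype(float)*3
cv2.imwrite('pics/i.png',cv2.resize(np.clip(x,0,255).astype(np.uint8),None,fx=7,fy=7,interpolation=2))
E
```

```text
7.1667 case [-0.1221  0.1186] z 0.02050040773543576 Fcase [-0.6647 -0.1523] -0.46457977302424375 w -0.0019423556391811305 yaw 8.256054424824224 [ 0.0001  0.     -1.    ]
top e.png, then scene g.png: corners of -y face bottom (back,front), +y front
0.0 [array([360., 419.]), array([355., 384.]), array([310., 392.])] [array([258., 383.]), array([305., 415.]), array([363., 372.])]
0.02 [array([355., 419.]), array([350., 383.]), array([304., 391.])] [array([260., 341.]), array([308., 374.]), array([366., 330.])]
0.04 [array([351., 418.]), array([346., 382.]), array([299., 390.])] [array([261., 299.]), array([310., 332.]), array([369., 288.])]
0.06 [array([346., 418.]), array([341., 381.]), array([292., 389.])] [array([263., 256.]), array([313., 289.]), array([372., 245.])]
0.08 [array([341., 417.]), array([336., 379.]), array([286., 388.])] [array([265., 211.]), array([315., 244.]), array([375., 200.])]
```

View pics/i.png

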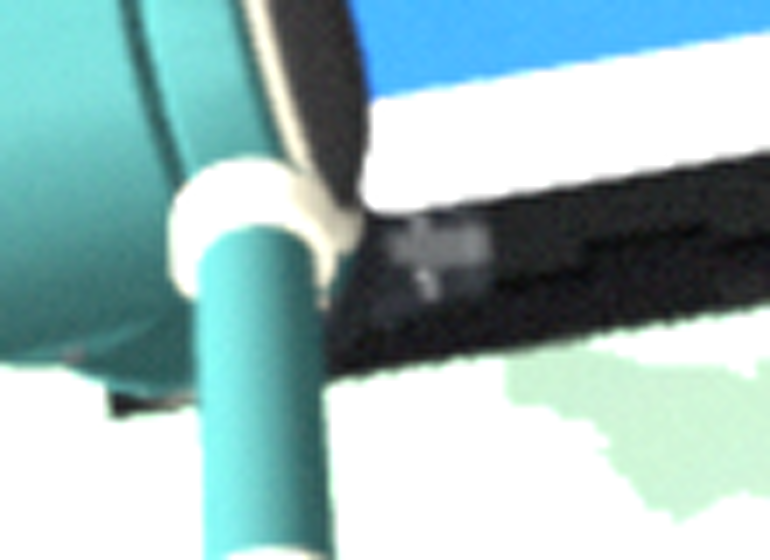

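Request:
{"fn": "jog_arm", "kwargs": {"turn": [[0, 0, 0], [0, 0, 0], [0, 0, 0], [0, 0, 0], [0, 0, 0]], "delta_pos": [[-0.02, 0, 0], [-0.02, 0, 0], [-0.02, 0, 0], [-0.01, 0, 0], [0, 0, 0]], "gripper": [0, 0, 0, 0, 0]}}

```text
time: 7.63
tool_pos: [0.4538, 0.1388, 0.0199]
tcp_rot: [3.133, 0.227, -0.004]
wrist_force: [-0.4, -0.4, -0.1]
width: 0.001
grip_force: 0.0
```

```bash
python3 s.py; python3 - <<'E'
from h import *
im=vision.read_camera('scene')[:,:,::-1]
t=read_state()["tool_pos"];print("tcp px",proj("scene",t))
d=cv2.absdiff(im,cv2.imread('pics/scene0.png')).max(2)>40
for r in range(130,176): 
    c=np.where(d[r,310:365])[0]+310
    print(r,(c.min(),c.max()) if len(c) else '-',end='; ')
a=np.hstack([im[110:190,290:390],cv2.absdiff(im,cv2.imread('pics/scene0.png'))[110:190,290:390]])
cv2.imwrite('pics/j.png',cv2.resize(a,None,fx=4,fy=4,interpolation=2))
E
```

```text
7.6333 case [-0.1948  0.1186] z 0.01985554389176975 Fcase [-0.4746 -0.3631] -0.08474761310051976 w 0.0012988825307198768 yaw 8.270980632348031 [-0.0024 -0.0006 -1.    ]
tcp px [[329.92624402 158.72569086]]
130 (np.int64(316), np.int64(343)); 131 (np.int64(316), np.int64(343)); 132 (np.int64(315), np.int64(342)); 133 (np.int64(311), np.int64(342)); 134 (np.int64(310), np.int64(341)); 135 (np.int64(310), np.int64(341)); 136 (np.int64(310), np.int64(340)); 137 (np.int64(311), np.int64(337)); 138 (np.int64(313), np.int64(336)); 139 (np.int64(314), np.int64(336)); 140 (np.int64(316), np.int64(336)); 141 (np.int64(317), np.int64(335)); 142 (np.int64(319), np.int64(335)); 143 (np.int64(320), np.int64(334)); 144 (np.int64(322), np.int64(334)); 145 (np.int64(323), np.int64(334)); 146 (np.int64(325), np.int64(334)); 147 (np.int64(325), np.int64(334)); 148 (np.int64(325), np.int64(334)); 149 (np.int64(324), np.int64(333)); 150 (np.int64(325), np.int64(333)); 151 (np.int64(326), np.int64(333)); 152 (np.int64(327), np.int64(332)); 153 (np.int64(328), np.int64(330)); 154 -; 155 -; 156 -; 157 -; 158 -; 159 -; 160 -; 161 -; 162 -; 163 -; 164 -; 165 -; 166 -; 167 (np.int64(310), np.int64(311)); 168 (np.int64(310), np.int64(312)); 169 (np.int64(310), np.int64(313)); 170 (np.int64(310), np.int64(313)); 171 (np.int64(310), np.int64(311)); 172 -; 173 -; 174 -; 175 -;
```

View pics/j.png

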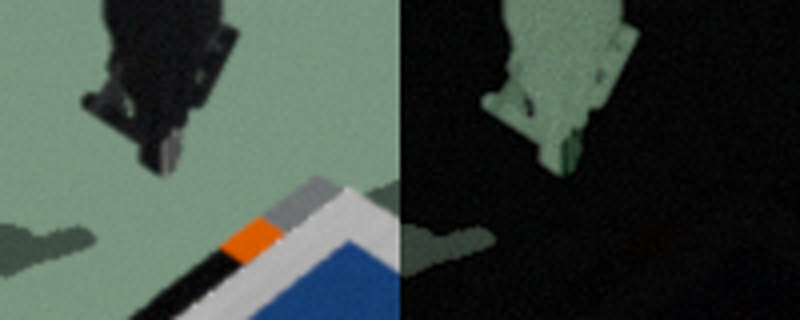

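Request:
{"fn": "jog_arm", "kwargs": {"turn": [[0, 0, 0], [0, 0, 0], [0, 0, 0], [0, 0, 0], [0, 0, 0], [0, 0, 0], [0, 0, 0]], "delta_pos": [[0, 0, 0.003], [0, 0, 0.003], [0, 0, 0.003], [0, 0, 0.003], [0, 0, 0.002], [0, 0, 0], [0, 0, 0]], "gripper": [0, 0, 0, 0, 0, 0, 0]}}

```text
time: 8.27
tool_pos: [0.4563, 0.1392, 0.0061]
tcp_rot: [3.133, 0.226, -0.001]
wrist_force: [-0.3, 0.3, -0.2]
width: 0.001
grip_force: 0.0
```

Request:
{"fn": "jog_arm", "kwargs": {"turn": [[0, 0, 0], [0, 0, 0], [0, 0, 0], [0, 0, 0], [0, 0, 0]], "delta_pos": [[0, 0, 0.002], [0, 0, 0.002], [0, 0, 0.002], [0, 0, 0], [0, 0, 0]], "gripper": [0, 0, 0, 0, 0]}}

```text
time: 8.68
tool_pos: [0.4562, 0.1393, 0.0003]
tcp_rot: [3.133, 0.226, -0.001]
wrist_force: [-0.1, 0.5, 1.1]
width: 0.003
grip_force: 0.0
```

```bash
python3 s.py; python3 - <<'E'
from h import *
im=vision.read_camera('scene')[:,:,::-1]
t=read_state()["tool_pos"];print("tcp px",proj("scene",t))
d=cv2.absdiff(im,cv2.imread('pics/scene0.png')).max(2)>40
for r in range(145,176): 
    c=np.where(d[r,316:365])[0]+316
    if len(c):print(r,c.min(),c.max(),end='; ')
E
```

```text
8.6833 case [-0.1924  0.1187] z 0.0003230265095493928 Fcase [-0.0173  0.4942] 1.0503973254868666 w 0.0033319194789186335 yaw 8.258363398399798 [-0.0003 -0.0001 -1.    ]
tcp px [[329.9846272  163.98433322]]
145 316 337; 146 316 336; 147 318 336; 148 319 335; 149 321 335; 150 322 335; 151 324 335; 152 325 335; 153 325 335; 154 325 334; 155 325 334; 156 326 334; 157 327 333; 158 328 331; 159 330 331; 165 316 320; 166 316 321; 167 316 322; 168 316 322; 169 316 321; 170 316 319; 171 316 317;
```

Request:
{"fn": "jog_arm", "kwargs": {"turn": [[0, 0, 0], [0, 0, 0], [0, 0, 0], [0, 0, 0], [0, 0, 0], [0, 0, 0]], "delta_pos": [[0, 0, 0.002], [0, 0, 0.002], [0, 0, 0.002], [0, 0, 0.001], [0, 0, 0], [0, 0, 0]], "gripper": [0, 0, 0, 0, 0, 0]}}

```text
time: 9.23
tool_pos: [0.4563, 0.1392, -0.0067]
tcp_rot: [3.133, 0.226, -0.001]
wrist_force: [-0.5, 0.7, 0.2]
width: -0.001
grip_force: 0.0
```

Request:
{"fn": "jog_arm", "kwargs": {"turn": [[0, 0, 0], [0, 0, 0], [0, 0, 0], [0, 0, 0], [0, 0, 0], [0, 0, 0]], "delta_pos": [[0.015, 0, 0], [0.015, 0, 0], [0.015, 0, 0], [0.008, 0, 0], [0.002, 0, 0], [0, 0, 0]], "gripper": [0, 0, 0, 0, 0, 0]}}

```text
time: 9.73
tool_pos: [0.5111, 0.1472, -0.0065]
tcp_rot: [3.133, 0.226, -0.0]
wrist_force: [0.3, 0.0, 0.3]
width: -0.0
grip_force: 0.0
```

```bash
python3 s.py
```

```text
9.7333 case [-0.1369  0.1186] z -0.006519900149781328 Fcase [ 0.3175 -0.0092] 0.256926534112041 w -5.4973870759638924e-05 yaw 8.251727982063523 [-0.0002 -0.     -1.    ]
```

Request:
{"fn": "jog_arm", "kwargs": {"turn": [[0, 0, 0], [0, 0, 0], [0, 0, 0], [0, 0, 0]], "delta_pos": [[0.0005, 0, 0], [0.0005, 0, 0], [0.0005, 0, 0], [0, 0, 0]], "gripper": [0, 0, 0, 0]}}

```text
time: 10.07
tool_pos: [0.5118, 0.1473, -0.0066]
tcp_rot: [3.133, 0.226, -0.001]
wrist_force: [-0.4, -0.0, 0.5]
width: 0.003
grip_force: 0.0
```

Request:
{"fn": "jog_arm", "kwargs": {"turn": [[0, 0, 0], [0, 0, 0], [0, 0, 0], [0, 0, 0]], "delta_pos": [[0.0005, 0, 0], [0.0005, 0, 0], [0.0005, 0, 0], [0, 0, 0]], "gripper": [0, 0, 0, 0]}}

```text
time: 10.4
tool_pos: [0.514, 0.1476, -0.0064]
tcp_rot: [-3.133, -0.226, -0.0]
wrist_force: [-0.1, 0.0, -0.2]
width: -0.0
grip_force: 0.0
```

Request:
{"fn": "jog_arm", "kwargs": {"turn": [[0, 0, 0], [0, 0, 0], [0, 0, 0], [0, 0, 0]], "delta_pos": [[0.0005, 0, 0], [0.0005, 0, 0], [0.0005, 0, 0], [0, 0, 0]], "gripper": [0, 0, 0, 0]}}

```text
time: 10.73
tool_pos: [0.5155, 0.1479, -0.0065]
tcp_rot: [-3.133, -0.226, -0.0]
wrist_force: [0.2, -0.1, 0.2]
width: -0.001
grip_force: 0.0
```

```bash
python3 s.py
```

```text
10.7333 case [-0.1324  0.1186] z -0.006483622646320145 Fcase [ 0.2261 -0.1175] 0.23508572106519202 w -0.0005238620964828525 yaw 8.255251467010629 [ 0.0002  0.0001 -1.    ]
```

Request:
{"fn": "jog_arm", "kwargs": {"turn": [[0, 0, 0], [0, 0, 0], [0, 0, 0]], "delta_pos": [[0.0005, 0, 0], [0.0005, 0, 0], [0, 0, 0]], "gripper": [0, 0, 0]}}

```text
time: 10.98
tool_pos: [0.5161, 0.1479, -0.0066]
tcp_rot: [3.133, 0.226, -0.001]
wrist_force: [-1.1, 0.8, 0.4]
width: -0.002
grip_force: 0.2
```

Request:
{"fn": "jog_arm", "kwargs": {"turn": [[0, 0, 0], [0, 0, 0], [0, 0, 0]], "delta_pos": [[0.0005, 0, 0], [0.0005, 0, 0], [0, 0, 0]], "gripper": [0, 0, 0]}}

```text
time: 11.23
tool_pos: [0.5161, 0.1479, -0.0068]
tcp_rot: [3.133, 0.226, -0.004]
wrist_force: [-5.1, 0.2, 3.9]
width: -0.0
grip_force: 2.3
```

Request:
{"fn": "jog_arm", "kwargs": {"turn": [[0, 0, 0], [0, 0, 0], [0, 0, 0]], "delta_pos": [[0.0005, 0, 0], [0.0005, 0, 0], [0, 0, 0]], "gripper": [0, 0, 0]}}

```text
time: 11.48
tool_pos: [0.516, 0.1479, -0.0069]
tcp_rot: [3.133, 0.226, -0.007]
wrist_force: [-7.6, -0.6, 5.8]
width: -0.002
grip_force: 3.6
```

Request:
{"fn": "jog_arm", "kwargs": {"turn": [[0, 0, 0], [0, 0, 0], [0, 0, 0]], "delta_pos": [[-0.001, 0, 0], [0, 0, 0], [0, 0, 0]], "gripper": [0, 0, 0]}}

```text
time: 11.73
tool_pos: [0.5161, 0.148, -0.0069]
tcp_rot: [3.133, 0.226, -0.003]
wrist_force: [-3.8, -0.1, 3.0]
width: -0.001
grip_force: 2.7
```

```bash
python3 s.py
```

```text
11.7333 case [-0.1318  0.1186] z -0.006905995309496656 Fcase [-3.791   0.4752] 2.9797756161703397 w -0.0010876267059859177 yaw 8.25524665633954 [-0.0021 -0.0003 -1.    ]
```

Request:
{"fn": "jog_arm", "kwargs": {"turn": [[0, 0, 0], [0, 0, 0], [0, 0, 0], [0, 0, 0], [0, 0, 0], [0, 0, 0], [0, 0, 0], [0, 0, 0], [0, 0, 0], [0, 0, 0], [0, 0, 0], [0, 0, 0], [0, 0, 0], [0, 0, 0], [0, 0, 0], [0, 0, 0]], "delta_pos": [[0, 0.001, 0], [0, 0.002, 0], [0, 0.003, 0], [0, 0.003, 0], [0, 0.003, 0], [0, 0.003, 0], [0, 0.003, 0], [0, 0.003, 0], [0, 0.003, 0], [0, 0.003, 0], [0, 0.003, 0], [0, 0.003, 0], [0, 0.003, 0], [0, 0.003, 0], [0, 0.003, 0], [0, 0, 0]], "gripper": [0, 0, 0, 0, 0, 0, 0, 0, 0, 0, 0, 0, 0, 0, 0, 0]}}

```text
time: 13.07
tool_pos: [0.5231, 0.1059, -0.0066]
tcp_rot: [3.133, 0.226, -0.001]
wrist_force: [-3.9, 0.8, 0.3]
width: 0.003
grip_force: 2.1
```

```bash
python3 s.py
```

```text
13.0667 case [-0.131  0.076] z -0.006642249068483909 Fcase [-3.7163  1.3573] 0.2707141159332662 w 0.003109802393192805 yaw 8.240460346420987 [-0.0005 -0.0004 -1.    ]
```

Request:
{"fn": "jog_arm", "kwargs": {"turn": [[0, 0, 0], [0, 0, 0], [0, 0, 0], [0, 0, 0], [0, 0, 0], [0, 0, 0], [0, 0, 0], [0, 0, 0], [0, 0, 0], [0, 0, 0], [0, 0, 0], [0, 0, 0], [0, 0, 0]], "delta_pos": [[0, 0.003, 0], [0, 0.003, 0], [0, 0.003, 0], [0, 0.003, 0], [0, 0.003, 0], [0, 0.003, 0], [0, 0.003, 0], [0, 0.003, 0], [0, 0.003, 0], [0, 0.003, 0], [0, 0.003, 0], [0, 0.003, 0], [0, 0, 0]], "gripper": [0, 0, 0, 0, 0, 0, 0, 0, 0, 0, 0, 0, 0]}}

```text
time: 14.15
tool_pos: [0.5285, 0.0702, -0.0066]
tcp_rot: [3.133, 0.226, -0.0]
wrist_force: [-4.6, -0.5, -0.1]
width: -0.001
grip_force: 2.1
```

```bash
python3 s.py
```

```text
14.15 case [-0.1309  0.0399] z -0.0065525115593683125 Fcase [-4.5813  0.1974] -0.0666973451118309 w -0.000935602008402773 yaw 8.244372183012445 [-0.0001 -0.0005 -1.    ]
```

Request:
{"fn": "jog_arm", "kwargs": {"turn": [[0, 0, 0], [0, 0, 0], [0, 0, 0], [0, 0, 0], [0, 0, 0], [0, 0, 0], [0, 0, 0], [0, 0, 0]], "delta_pos": [[0, 0.003, 0], [0, 0.003, 0], [0, 0.003, 0], [0, 0.003, 0], [0, 0.003, 0], [0, 0.003, 0], [0, 0.003, 0], [0, 0, 0]], "gripper": [0, 0, 0, 0, 0, 0, 0, 0]}}

```text
time: 14.82
tool_pos: [0.5323, 0.0495, -0.0062]
tcp_rot: [3.133, 0.225, 0.002]
wrist_force: [-0.5, -0.9, -0.3]
width: -0.001
grip_force: 0.0
```

```bash
python3 s.py
```

```text
14.8167 case [-0.1301  0.0188] z -0.006182536498477387 Fcase [-0.6262 -0.8469] -0.2807861057060931 w -0.0014563556765775831 yaw 8.227968058707237 [ 0.0013 -0.0002 -1.    ]
```

Request:
{"fn": "jog_arm", "kwargs": {"turn": [[0, 0, 0], [0, 0, 0], [0, 0, 0], [0, 0, 0], [0, 0, 0], [0, 0, 0]], "delta_pos": [[0, 0.0015, 0], [0.001, 0, 0], [0.001, 0, 0], [0.001, 0, 0], [0.001, 0, 0], [0, 0, 0]], "gripper": [0, 0, 0, 0, 0, 0]}}

```text
time: 15.32
tool_pos: [0.536, 0.0494, -0.0064]
tcp_rot: [-3.133, -0.227, -0.001]
wrist_force: [-0.0, 0.9, -0.1]
width: 0.002
grip_force: 0.0
```

```bash
python3 s.py
```

```text
15.3167 case [-0.1265  0.0182] z -0.006446211706759304 Fcase [0.0873 0.8568] -0.062198853889714315 w 0.00193590720172253 yaw 8.270368641475622 [ 0.0003  0.     -1.    ]
```

Request:
{"fn": "jog_arm", "kwargs": {"turn": [[0, 0, 0], [0, 0, 0], [0, 0, 0], [0, 0, 0]], "delta_pos": [[0.001, 0, 0], [0.001, 0, 0], [0.001, 0, 0], [0, 0, 0]], "gripper": [0, 0, 0, 0]}}

```text
time: 15.65
tool_pos: [0.5386, 0.0497, -0.0066]
tcp_rot: [-3.133, -0.226, 0.001]
wrist_force: [0.6, 0.1, 0.6]
width: -0.002
grip_force: 0.1
```

Request:
{"fn": "jog_arm", "kwargs": {"turn": [[0, 0, 0], [0, 0, 0], [0, 0, 0], [0, 0, 0]], "delta_pos": [[0.001, 0, 0], [0.001, 0, 0], [0.001, 0, 0], [0, 0, 0]], "gripper": [0, 0, 0, 0]}}

```text
time: 15.98
tool_pos: [0.5404, 0.05, -0.0068]
tcp_rot: [-3.133, -0.226, 0.004]
wrist_force: [-4.4, 0.0, 4.3]
width: -0.0
grip_force: 2.4
```

```bash
python3 s.py
```

```text
15.9833 case [-0.1221  0.0182] z -0.006818463489989282 Fcase [-4.3349  0.645 ] 4.307603462130352 w -0.0002631317066611854 yaw 8.256398161863679 [-0.0025 -0.0001 -1.    ]
```

Request:
{"fn": "jog_arm", "kwargs": {"turn": [[0, 0, 0], [0, 0, 0], [0, 0, 0], [0, 0, 0], [0, 0, 0]], "delta_pos": [[0.001, 0, 0], [0.001, 0, 0], [0.001, 0, 0], [0.001, 0, 0], [0, 0, 0]], "gripper": [0, 0, 0, 0, 0]}}

```text
time: 16.4
tool_pos: [0.5446, 0.0507, -0.0069]
tcp_rot: [-3.133, -0.226, 0.003]
wrist_force: [-4.4, -1.6, 2.4]
width: -0.0
grip_force: 2.4
```

Request:
{"fn": "jog_arm", "kwargs": {"turn": [[0, 0, 0], [0, 0, 0], [0, 0, 0], [0, 0, 0]], "delta_pos": [[0.001, 0, 0], [0.001, 0, 0], [0.001, 0, 0], [0, 0, 0]], "gripper": [0, 0, 0, 0]}}

```text
time: 16.73
tool_pos: [0.5466, 0.051, -0.0069]
tcp_rot: [3.133, 0.226, -0.006]
wrist_force: [-7.5, -1.9, 5.4]
width: -0.002
grip_force: 3.8
```

```bash
python3 s.py
```

```text
16.7333 case [-0.1158  0.0182] z -0.006908150108488796 Fcase [-7.7341 -0.745 ] 5.435016868245958 w -0.0024488147799556588 yaw 8.264564981320508 [-0.004  -0.0003 -1.    ]
```

Force rises, near home. A little more to confirm the end stop.

Request:
{"fn": "jog_arm", "kwargs": {"turn": [[0, 0, 0], [0, 0, 0], [0, 0, 0], [0, 0, 0]], "delta_pos": [[0.001, 0, 0], [0.001, 0, 0], [0, 0, 0], [0, 0, 0]], "gripper": [0, 0, 0, 0]}}

```text
time: 17.07
tool_pos: [0.5465, 0.051, -0.0072]
tcp_rot: [3.133, 0.226, -0.012]
wrist_force: [-12.1, -2.4, 10.1]
width: 0.001
grip_force: 6.1
```

```bash
python3 s.py
```

```text
17.0667 case [-0.1159  0.0182] z -0.00717644166127257 Fcase [-12.3154  -0.6302] 10.072944982428066 w 0.000646823090549948 yaw 8.265963859070904 [-0.0078 -0.0007 -1.    ]
```

Request:
{"fn": "jog_arm", "kwargs": {"turn": [[0, 0, 0], [0, 0, 0], [0, 0, 0], [0, 0, 0], [0, 0, 0], [0, 0, 0], [0, 0, 0], [0, 0, 0], [0, 0, 0], [0, 0, 0], [0, 0, 0], [0, 0, 0]], "delta_pos": [[-0.003, 0, 0], [-0.006, 0, 0], [-0.01, 0, 0], [-0.02, 0, 0], [-0.02, 0, 0], [-0.02, 0, 0], [0, 0, -0.02], [0, 0, -0.03], [0, 0, -0.03], [0, 0, -0.03], [0, 0, 0], [0, 0, 0]], "gripper": [0, 0, 0, 0, 0, 0, 0, 0, 0, 0, 0, 0]}}

```text
time: 18.07
tool_pos: [0.4748, 0.0401, 0.1062]
tcp_rot: [3.133, 0.226, 0.011]
wrist_force: [0.3, 0.7, 0.0]
width: 0.002
grip_force: 0.0
```

```bash
python3 s.py; python3 -c "
from h import *
im=vision.read_camera('scene')[:,:,::-1];cv2.imwrite('pics/k.png',im)"
```

```text
18.0667 case [-0.1884  0.0179] z 0.1062233823712794 Fcase [0.4193 0.6895] 0.02457328869169617 w 0.0022804039053456035 yaw 8.25601765797128 [ 0.0073  0.0003 -1.    ]
```

View pics/k.png

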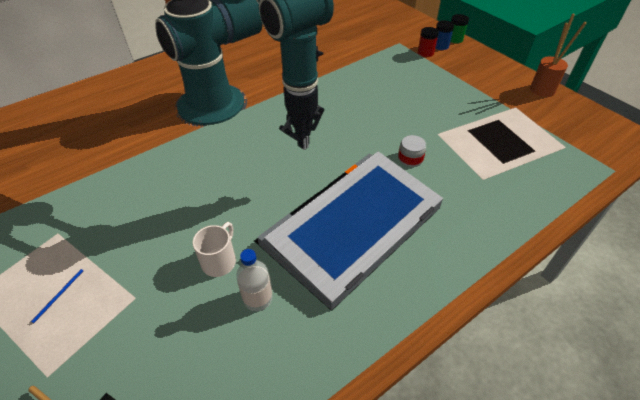

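The lid now stands ajar: its front edge (about px 262,238 to 375,155) covers more of the black strip than before. The mug, bottle and tin are where they were, and the hand is clear.

```bash
python3 -c "
from workcell import ticket
print(ticket.finish_job())"
```

```text
the job is handed in; nothing more can be done
None
```

The job is handed in, and no verdict came back: the release went to its end stop, the last picture shows the lid ajar with the mug, bottle and tin unmoved, and the hand is clear.

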